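# Snap the lock cap onto a speaker foot

### The arm

A 6-joint arm with a two-finger parallel gripper is mounted at the origin on the work surface. World frame = base frame: x ahead of the robot, y to its left, z up, the work surface at z = 0. Lengths are in mm, angles in rad, forces in N, time in s.
With the tool pointing down it reaches from about 275 to 750 mm from the base axis. Payload 10.2 kg.
Tool frame: the origin (TCP) lies at the very end of the fingers, on their centre line; the grasp point (between the pads) lies 19 mm behind it; z points along the fingers, y is the line along which they close (so a half turn about z gives the same grasp; the last joint's range is limited). The gripper opens to 88 mm and grips with 3 to 60 N. Pads are 18 mm wide; open, the fingers measure 123 mm over their backs; the gripper's body (75 mm by 187 mm) begins 45 mm behind the grasp point.
Start: joints at [-1.462, 0.313, 1.498, -0, 1.331, -0.223], TCP at [171.004, -496.376, 238.72] pointing down, gripper open.
Joint ranges: [-2.94, 2.94], [-0.97, 2.17], [0.19, 2.56], [-1.23, 4.37], [0.02, 3.11], [-2.88, 2.88]. Speed limits (rad/s): [2.39, 2.39, 3.01, 3.14, 3.14, 3.14].

### API

Orientations are given as a unit quaternion [w, x, y, z].
In Python, from plant import env gives the robot as it stands.
- The arm moves only by the tool tcp_steps, called after "Call:" by a JSON object that holds its "method" and its "body", one argument or row to a line. Schema: {"type":"object","properties":{"segments":{"type":"array","items":{"type":"object","properties":{"x":{"type":"number"},"y":{"type":"number"},"z":{"type":"number"},"rz":{"type":"number"},"aperture":{"type":"number"}},"additionalProperties":false,"required":["aperture"]},"minItems":1,"maxItems":20},"grip_force":{"type":"number"},"only":{"type":"string"},"quiet":{"type":"boolean"},"lines":{"type":"string"}},"required":["segments"],"additionalProperties":false}. segments is a list of rows, 1 to 20 of them, each an object with the fields x, y, z (the shift in mm), rz (a turn about the tool's z in rad), aperture (the finger opening in mm); a field left out counts as zero (the opening has to be given); each row is the pose to reach, as a shift and turn from the pose commanded when the call began, along the tool's axes at that moment; what a row does not reach only later rows make up. A row lasts 1/12 s, in which the tool goes at most 41.7 mm and 0.125 rad, less where a joint would pass 70% of its speed; a pose out of reach is approached as far as the arm can. The fingers move at their own pace and stop on an object; grip_force is the grip in N (left out, the last holds). Time passes only in rows, so rows that do not move let the fingers close. The tool returns the time, the measured TCP pose, the force, the opening and the grip force at its end. only (a regular expression) keeps the lines of the reply that match it, lines (a string "A,B") keeps lines A to B, and quiet returns only ok. Input that does not fit is refused with a message, and nothing moves.
- env.get_obs(): the state, without advancing time (a new reading comes with each control period).
- env.snapshot(name): name is "side" or "top"; returns a dict with "img" (400x640x3 uint8, red, green, blue), "range_z" (400x640 float32, mm along the optical axis (not along the pixel's ray), 0 where there is no reading), "fx", "fy", "cx", "cy" (pixels), "k1" (the pictures are not rectified: a ray, as slopes to the right and down, at radius r is drawn at 1 + k1 r^2 times it, then the intrinsics apply), "R" (3x3) and "t" (3): a world point X has camera coordinates R X + t. Camera axes: x right, y down, z forward; pixel columns grow to the right and rows downward; lengths in mm; the calibration is good to about 2 mm. A picture is of the moment at which its call begins.
- env.close_job(): hands the job in; it is judged then, once.
The state is a dict: "t": time; "joint_positions": joint angles; "qd": joint speeds; "tau": joint torques, N m; "tcp_pos": TCP position; "eef_rot": TCP orientation; "contact_force": force on the tool from outside, world axes, zero at the start; "wrist_torque": the same for the moment, N m; "grip_width": finger opening in mm; "gripper_force": force on a finger pad.
Only numpy, scipy, OpenCV 4.12 (cv2) and the standard library are available. Lean on these libraries where they do the work, as an engineer would, in place of code of your own. Each camera call takes 0.05 s, during which the arm holds its last target. There are 200 camera calls.

### The job

Lock the speaker's foot: thread the large rubber ring over the upright stud so that it lies flat on the foot plate, let it go, then press the grey snap cap (the taller, ribbed one, not the flat disc) onto the stud, through the click, until it sits fully home on the ring. Keep pressing the cap down firmly after the click and finish like that, with the gripper still on the cap and still pushing it down. Leave the other things on the table where they are.

Things in the scene. Friction and masses are not known exactly. Their poses are not given: they have to be found in the camera images.
- speaker_foot: Fixed dark steel foot plate, 235 x 100 mm, 8 mm thick, on the work surface. Origin on the stud's axis at the plate's underside; z up, x towards the speaker. Plate from x -50 to +185 mm, y +-50 mm. A black speaker with grey fabric front stands on it, 110 mm wide, x 90 to 177 mm, top 86 mm above the work surface.
- stud_seat (a point): Point on the stud's axis at the plate's upper face, 8 mm above the work surface; axes as the foot's. A ring lying home has its origin here. A boss at the stud's root, 33 mm across and 6 mm high, tapering to the stud at 9 mm, centres the ring. A cap home on the ring has its origin 10 mm above this point.
- stud_top (a point): Centre of the top of the upright metal stud, 33 mm above the plate's upper face (41 mm above the work surface). The stud is 24 mm across and tapers over its last 5 mm to 15 mm. Four steel spring balls in its side, centred 19 mm above the plate, bulge to 32 mm across; they are pushed inwards by the cap's lip and spring out above it.
- damping_ring: Loose black rubber ring, the large one: 56 mm outside, 36 mm hole, 10 mm thick, about 30 g. Lies flat on the work surface. Origin at the centre of its underside, z its axis (up). It passes over the stud and the balls freely.
- snap_cap: Loose hollow grey plastic cap with ribbed side: 44 mm across, 30 mm high, about 40 g, standing mouth down on the work surface. Origin at the centre of its mouth, z up to the closed top. The mouth is a lip 3 mm thick with a 27 mm hole; above it the inside is 35 mm wide, up to 25 mm above the origin.
- cap_top (a point): Centre of the cap's closed top, 30 mm above its origin. The lip meets the balls with the top 55 mm above the plate; the push rises to about 8 N (7 to 11), then falls away with the top near 46 mm as the balls spring out over the lip (the click) and draw the cap down onto the ring: top 40 mm above the plate. Keep pressing there: over 3 N on the ring is needed, 10 to 20 N is fine.
- small_ring: Loose small black rubber ring, 30 mm outside, 12 mm hole, 10 mm thick; too small for the stud. Origin under its centre. Bystander: leave it where it is (more than 30 mm of movement fails).
- shelf_puck: Loose solid grey plastic disc, 54 mm across, 14 mm high. Origin under its centre. Bystander: leave it where it is (more than 30 mm of movement fails).
- remote: Loose black remote control, 45 (x) x 150 (y) x 16 mm. Origin under its centre. Bystander: leave it where it is (more than 30 mm of movement fails).
- dongle: Loose black stick with a metal plug, 65 x 28 x 12 mm along x. Origin under its centre. Bystander: leave it where it is (more than 30 mm of movement fails).
- driver: Loose black-handled screwdriver, about 170 mm long, lying along its x. Bystander: leave it where it is (more than 30 mm of movement fails).
- adapter: Loose white plug adapter, 55 x 40 x 28 mm, pins to +x. Origin under its centre. Bystander: leave it where it is (more than 30 mm of movement fails).

How it is judged:
By the outcome, as a careful person would: the job done as asked, in the order asked, and still so for the second after the job is handed in, while the arm keeps its last pose, push and grip.
It also fails if it takes over 61 s, if anything falls off the work surface, if the arm or the gripper's body presses on something with over 40 N, if the wrist force passes 120 N, or if a joint passes its speed limit or range.

## Working session

There is one attempt and no reset: what is moved stays moved. The work goes in short steps, Python scripts to look and compute and a tool call to move; the robot and the scene stay as the last step left them, time stands still between calls to the robot, and variables do not carry over. Pictures are saved under pics/ and viewed, at most 10 in all, crops included, and the job is handed in when it is done.

```bash
ls; mkdir -p pics
```

Create h.py:
```python
from plant import env
import numpy as np, cv2
def snap(n,f):
    s=env.snapshot(n); cv2.imwrite('pics/'+f+'.png',s['img'][:,:,::-1]); np.save('pics/'+f+'.npy',s,allow_pickle=True); return s
def load(f): return np.load('pics/'+f+'.npy',allow_pickle=True).item()
def ray(s,u,v):
    d=np.array([(u-s['cx'])/s['fx'],(v-s['cy'])/s['fy']]); x=d.copy()
    for _ in range(20): x=d/(1+s['k1']*(x@x))
    return np.array([*x,1.])
def onz(s,u,v,z):
    R,t=s['R'],s['t']; c=-R.T@t; d=R.T@ray(s,u,v); return c+d*(z-c[2])/d[2]
def dep(s,u,v):
    return s['R'].T@(ray(s,u,v)*s['range_z'][int(round(v)),int(round(u))]-s['t'])
def pix(s,X):
    p=s['R']@np.array(X,float)+s['t']; x=p[:2]/p[2]; x=x*(1+s['k1']*(x@x)); return x*[s['fx'],s['fy']]+[s['cx'],s['cy']]
```

Run:
```python
from h import *
for n in('top','side'):
    s=snap(n,n+'0'); print(n,-s['R'].T@s['t'],s['R'][2],s['fx'],s['k1'])
o=env.get_obs(); print(o['tcp_pos'],o['eef_rot'],o['grip_width'],o['t'])
```

```text
pics
plant.py
top [ 420.65975444   -9.96441769 1125.56318415] [ 0.07671169  0.0144087  -0.9969492 ] 364.00587454361056 0.015418226092687101
side [-68.82533123 652.78481913 920.78133084] [ 0.49162578 -0.51943808 -0.69891928] 513.9964620823921 -0.07494820460532313
[ 170.97917409 -496.14837777  238.24490258] [-5.47900644e-04  9.86269840e-01  1.65140852e-01  2.70169722e-05] 88.06788325812087 0.1
```

View pics/top0.png

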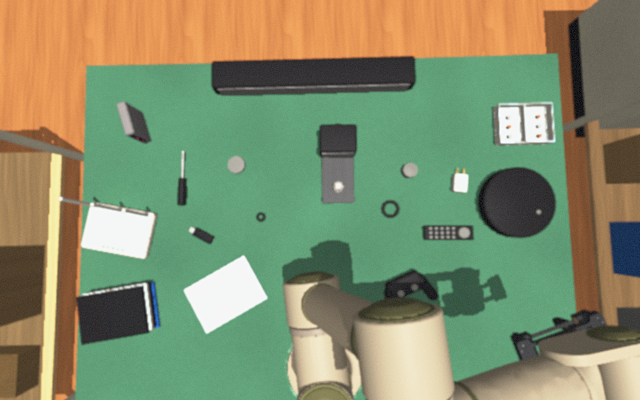

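View pics/side0.png

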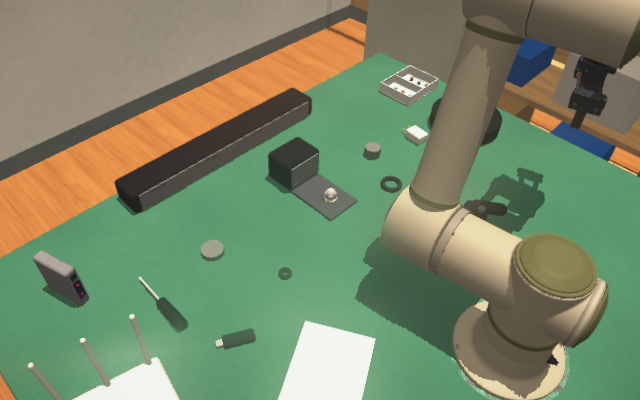

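The top view shows the ring at (390,209), the cap at (410,171) and the stud at (338,187). In the side view they are at (391,184), (372,150) and (331,195). I'll enlarge both.

Run:
```python
from h import *
a=cv2.imread('pics/top0.png')[145:225,315:425]; b=cv2.imread('pics/side0.png')[135:215,300:410]
f=lambda i:cv2.resize(i,None,fx=7,fy=7,interpolation=cv2.INTER_CUBIC)[:, :770]
cv2.imwrite('pics/c1.png',f(a)); cv2.imwrite('pics/c2.png',f(b))
s=load('top0'); 
for n,u,v,z in(('ring',390,209,10),('cap',410,170.5,30),('stud',338,186.5,41)): print(n,onz(s,u,v,z),dep(s,u,v))
s=load('side0')
for n,u,v,z in(('ring',391,184,10),('cap',372.5,147,30),('stud',331,190,41)): print(n,onz(s,u,v,z),dep(s,u,v))
```

```text
ring [ 467.21451621 -207.92118777   10.        ] [ 467.73380854 -210.12928483   -2.44348344]
cap [ 581.48276807 -268.51655378   30.        ] [ 581.2144738  -268.08522214   31.82768194]
stud [536.42131742 -49.70171889  41.        ] [536.71995614 -49.80423217  38.20207161]
ring [ 468.00744863 -203.92497214   10.        ] [ 473.07520909 -212.01240675    1.40212411]
cap [ 586.73562128 -267.36402675   30.        ] [ 587.35696374 -268.23614634   29.15571502]
stud [540.9435339  -49.71141977  41.        ] [539.47277971 -48.01700842  43.12202057]
```

View pics/c1.png

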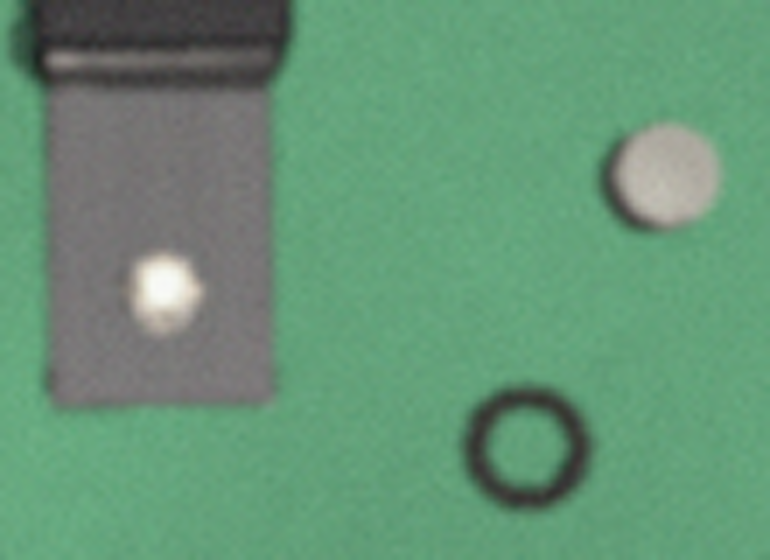

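View pics/c2.png

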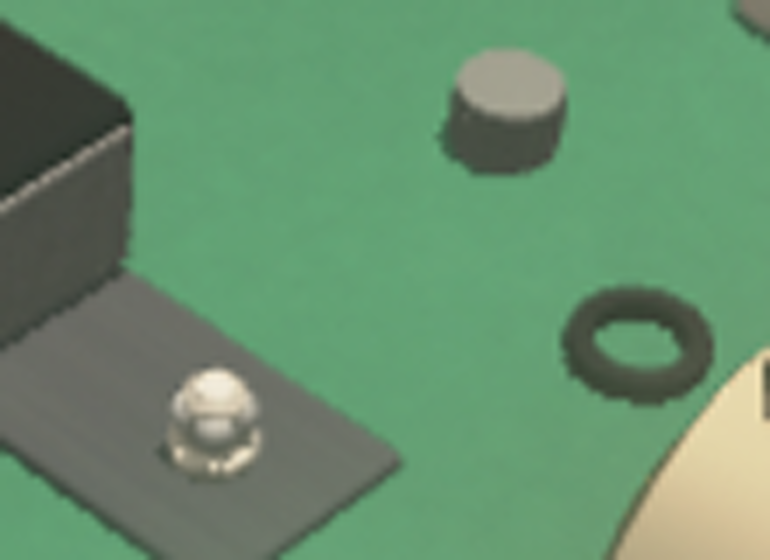

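The top crop shows the ring centre at (528,447), the cap top at (667,176), the stud at (164,289), and the plate's near corners at (50,405) and (274,403). In the side crop the ring is at (638,345), the cap top at (511,84), the stud top at about (214,385), and a plate corner at (402,461).

Run:
```python
from h import *
from scipy.optimize import least_squares
T,S=load('top0'),load('side0')
t=lambda x,y:(315+(x+.5)/7-.5,145+(y+.5)/7-.5)
q=lambda x,y:(300+(x+.5)/7-.5,135+(y+.5)/7-.5)
for n,a,b,z in(('ring',(528,447),(638,345),5),('captop',(667,176),(511,84),30),('studtop',(164,283),(214,385),41)):
    print(n,onz(T,*t(*a),z).round(1),onz(S,*q(*b),z).round(1))
    r=least_squares(lambda X:np.r_[pix(T,X)-t(*a),pix(S,X)-q(*b)],[500,-100,z]); print('  tri',r.x.round(1),r.fun.round(1))
c1,c2=onz(T,*t(50,405),8),onz(T,*t(274,403),8); print('corners',c1,c2,onz(S,*q(402,461),8))
# speaker-side plate edges
print(onz(T,*t(50,100),8),onz(T,*t(272,100),8))
# depth clouds
for n,s in(('T',T),('S',S)):
    P=[(dep(s,u,v)) for v in range(120,230) for u in range(290,430)]
    P=np.array(P)
    for m,c,lo,hi in(('cap',(583,-268),24,36),('ring',(467.5,-206),4,20),('stud',(538,-50),33,48)):
        k=P[(np.hypot(P[:,0]-c[0],P[:,1]-c[1])<40)&(P[:,2]>lo)&(P[:,2]<hi)]
        print(n,m,len(k),k.mean(0).round(1) if len(k) else'', k[:,:2].min(0).round(),k[:,:2].max(0).round())
o=env.get_obs(); from scipy.spatial.transform import Rotation as R
w=o['eef_rot']; print(R.from_quat(w[[1,2,3,0]] if hasattr(w,'shape') else [w[1],w[2],w[3],w[0]]).as_matrix().round(4))
```

```text
ring [ 469.2 -208.9    5. ] [ 471.8 -208.5    5. ]
  tri [ 470.2 -207.8    6.4] [-0.3 -0.4  0.4  0. ]
captop [ 583.9 -268.2   30. ] [ 587.8 -269.    30. ]
  tri [ 584.6 -266.6   33. ] [-0.3 -0.4  0.4  0. ]
studtop [540.9 -49.8  41. ] [543.5 -49.3  41. ]
  tri [541.9 -48.9  42.1] [-0.3 -0.4  0.4  0.1]
corners [4.91773617e+02 2.99525936e-01 8.00000000e+00] [490.61635056 -97.99297811   8.        ] [491.40581309 -95.27733484   8.        ]
[627.25913488  -2.42944151   8.        ] [ 625.01450861 -100.7004249     8.        ]
T cap 166 [ 584.9 -267.8   29.4] [ 565. -290.] [ 605. -247.]
T ring 153 [ 468.9 -207.2    8.6] [ 443. -233.] [ 495. -180.]
T stud 53 [539.9 -48.4  37.6] [529. -59.] [551. -38.]
S cap 147 [ 585.9 -265.8   30.5] [ 566. -292.] [ 608. -243.]
S ring 197 [ 469.9 -206.3    9.4] [ 443. -242.] [ 502. -168.]
S stud 67 [539.6 -46.   38.6] [529. -59.] [552. -35.]
[[ 9.455e-01  3.257e-01 -1.000e-04]
 [ 3.257e-01 -9.455e-01  1.100e-03]
 [ 2.000e-04 -1.100e-03 -1.000e+00]]
```

Call:
{"method": "tcp_steps", "body": {
  "segments": [
    {"x": 376.5,"y": -174.9,"z": 150,"rz": 0.332,"aperture": 88},
    {"x": 376.5,"y": -174.9,"z": 150,"rz": 0.332,"aperture": 88},
    {"x": 376.5,"y": -174.9,"z": 150,"rz": 0.332,"aperture": 88},
    {"x": 376.5,"y": -174.9,"z": 150,"rz": 0.332,"aperture": 88},
    {"x": 376.5,"y": -174.9,"z": 150,"rz": 0.332,"aperture": 88},
    {"x": 376.5,"y": -174.9,"z": 150,"rz": 0.332,"aperture": 88},
    {"x": 376.5,"y": -174.9,"z": 150,"rz": 0.332,"aperture": 88},
    {"x": 376.5,"y": -174.9,"z": 150,"rz": 0.332,"aperture": 88},
    {"x": 376.5,"y": -174.9,"z": 150,"rz": 0.332,"aperture": 88},
    {"x": 376.5,"y": -174.9,"z": 150,"rz": 0.332,"aperture": 88},
    {"x": 376.5,"y": -174.9,"z": 150,"rz": 0.332,"aperture": 88},
    {"x": 376.5,"y": -174.9,"z": 150,"rz": 0.332,"aperture": 88},
    {"x": 376.5,"y": -174.9,"z": 150,"rz": 0.332,"aperture": 88},
    {"x": 376.5,"y": -174.9,"z": 150,"rz": 0.332,"aperture": 88},
    {"x": 376.5,"y": -174.9,"z": 150,"rz": 0.332,"aperture": 88},
    {"x": 376.5,"y": -174.9,"z": 150,"rz": 0.332,"aperture": 88}
  ]
}}

```text
t: 1.43
tcp_pos: [469.6, -209.3, 89.2]
eef_rot: [0.0, 1.0, -0.001, 0.0]
contact_force: [0.5, 0.1, -0.2]
grip_width: 87.9
gripper_force: 0.0
```

Call:
{"method": "tcp_steps", "body": {
  "segments": [
    {"x": 0.4,"y": -1,"z": 40,"aperture": 88},
    {"x": 0.4,"y": -1,"z": 70,"aperture": 88},
    {"x": 0.4,"y": -1,"z": 80,"aperture": 88},
    {"x": 0.4,"y": -1,"z": 86,"aperture": 88},
    {"x": 0.4,"y": -1,"z": 86,"aperture": 88},
    {"x": 0.4,"y": -1,"z": 86,"aperture": 50},
    {"x": 0.4,"y": -1,"z": 86,"aperture": 50},
    {"x": 0.4,"y": -1,"z": 86,"aperture": 50},
    {"x": 0.4,"y": -1,"z": 86,"aperture": 50},
    {"x": 0.4,"y": -1,"z": 86,"aperture": 50},
    {"x": 0.4,"y": -1,"z": 86,"aperture": 50},
    {"x": 0.4,"y": -1,"z": 86,"aperture": 50},
    {"x": 0.4,"y": -1,"z": 86,"aperture": 50},
    {"x": 0.4,"y": -1,"z": 86,"aperture": 50}
  ],
  "grip_force": 10
}}

```text
t: 2.6
tcp_pos: [470.6, -207.5, 3.2]
eef_rot: [0.0, 1.0, -0.0, 0.0]
contact_force: [-0.6, 0.6, 5.7]
grip_width: 54.8
gripper_force: 10.0
```

Call:
{"method": "tcp_steps", "body": {
  "segments": [
    {"z": -20,"aperture": 50},
    {"z": -50,"aperture": 50},
    {"z": -90,"aperture": 50},
    {"x": 71,"y": -158,"z": -90,"aperture": 50},
    {"x": 71,"y": -158,"z": -90,"aperture": 50},
    {"x": 71,"y": -158,"z": -90,"aperture": 50},
    {"x": 71,"y": -158,"z": -90,"aperture": 50},
    {"x": 71,"y": -158,"z": -90,"aperture": 50},
    {"x": 71,"y": -158,"z": -90,"aperture": 50},
    {"x": 71,"y": -158,"z": -90,"aperture": 50},
    {"x": 71,"y": -158,"z": -90,"aperture": 50}
  ]
}}

```text
t: 3.52
tcp_pos: [541.0, -50.6, 92.6]
eef_rot: [0.0, 1.0, -0.001, -0.0]
contact_force: [0.1, 0.4, -0.3]
grip_width: 54.8
gripper_force: 10.0
```

Run:
```python
from h import *
for i in range(2): snap('side','s1')
snap('top','t1')
a=cv2.imread('pics/top0.png')
b=cv2.imread('pics/s1.png')
print(env.get_obs()['tcp_pos'],env.get_obs()['contact_force'])
p=pix(load('s1'),env.get_obs()['tcp_pos']);print(p)
u,v=p.astype(int); b=b[v-40:v+50,u-60:u+60]; print(u-60,v-40)
c=cv2.imread('pics/t1.png');w=pix(load('t1'),env.get_obs()['tcp_pos']).astype(int);print(w-[40,45]);c=c[w[1]-45:w[1]+45,w[0]-40:w[0]+40]
cv2.imwrite('pics/c3.png',cv2.resize(np.hstack([b,c]),None,fx=4,fy=4,interpolation=cv2.INTER_CUBIC))
```

```text
[541.11451542 -50.63786437  92.72422307] [ 1.37298338  0.0175179  -0.42013478]
[332.09513527 174.28209064]
272 134
[298 137]
```

View pics/c3.png

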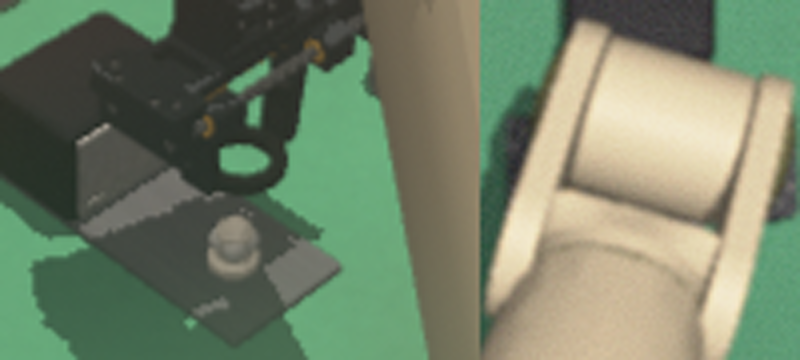

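The ring is gripped level, with its hole centre at about crop (245,160), above the stud, whose top is at crop (236,228). I'll refine the offset in the same camera.

Run:
```python
from h import *
s=load('s1'); f=lambda x,y:(272+(x+.5)/4-.5,134+(y+.5)/4-.5)
print('ring',onz(s,*f(243,160),94.5)); print('stud',onz(s,*q(214,385),41) if 0 else onz(s,*f(236,224),41))
b=cv2.imread('pics/s1.png')[142:210,312:352]
cv2.imwrite('pics/c4.png',cv2.resize(cv2.convertScaleAbs(b,alpha=1.5,beta=20),None,fx=8.8,fy=8.8,interpolation=cv2.INTER_CUBIC))
P=np.array([dep(s,u,v) for v in range(145,190) for u in range(305,352)])
k=P[(P[:,2]>86)&(P[:,2]<104)&(np.hypot(P[:,0]-541,P[:,1]+50)<40)]; print(len(k),k.mean(0),k.min(0),k.max(0))
```

```text
ring [540.96547506 -51.35841994  94.5       ]
stud [542.52725664 -50.03212608  41.        ]
206 [533.4543444  -52.78552693  98.08259244] [511.88591205 -89.27581413  87.84376867] [562.33631431 -10.29200022 103.76999164]
```

View pics/c4.png

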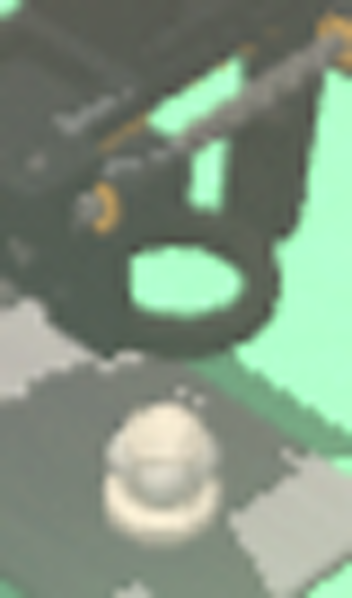

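The hole centre is at crop (187,281). The stud spans x 105–218 and y 402–543. I'll fit the stud's position to that silhouette.

Run:
```python
from h import *
from scipy.optimize import least_squares
s=load('s1'); g=lambda x,y:(312+(x+.5)/8.8-.5,142+(y+.5)/8.8-.5)
a=np.linspace(0,2*np.pi,72)
def sil(x,y,L): return np.array([pix(s,[x+r*np.cos(t),y+r*np.sin(t),z]) for r,z in L for t in a])
ST=[(16.5,8),(16.5,14),(12,17),(12,36),(7.5,41)]
u0,v0=g(105,402);u1,v1=g(218,543)
def F(X):
    p=sil(*X,ST); return np.r_[p.min(0)-[u0,v0],p.max(0)-[u1,v1]]
r=least_squares(F,[541,-50],diff_step=1e-3);print('stud',r.x,r.fun)
u2,v2=g(128,245);u3,v3=g(245,318)
def G(X):
    A=sil(*X,[(18,90)]);B=sil(*X,[(18,100)])
    return np.r_[np.maximum(A.min(0),B.min(0))-[u2,v2],np.minimum(A.max(0),B.max(0))-[u3,v3]]
r=least_squares(G,[541,-50],diff_step=1e-3);print('ring',r.x,r.fun)
```

```text
stud [543.87098737 -50.56322845] [-0.1335427  -0.03971538  0.1333312   0.03520769]
ring [540.22670362 -51.94022731] [-0.69690476  0.74649615  0.70161357 -0.73781223]
```

Call:
{"method": "tcp_steps", "body": {
  "segments": [
    {"x": 2.8,"y": -1.3,"z": 20,"aperture": 50},
    {"x": 2.8,"y": -1.3,"z": 45,"aperture": 50},
    {"x": 2.8,"y": -1.3,"z": 52,"aperture": 50},
    {"x": 2.8,"y": -1.3,"z": 58,"aperture": 50},
    {"x": 2.8,"y": -1.3,"z": 64,"aperture": 50},
    {"x": 2.8,"y": -1.3,"z": 64,"aperture": 50}
  ]
}}

```text
t: 4.17
tcp_pos: [544.1, -48.3, 28.5]
eef_rot: [-0.0, 1.0, -0.0, -0.0]
contact_force: [-0.7, 0.0, 0.1]
grip_width: 54.3
gripper_force: 10.0
```

Call:
{"method": "tcp_steps", "body": {
  "segments": [
    {"z": 4,"aperture": 50},
    {"z": 8,"aperture": 50},
    {"z": 12,"aperture": 50},
    {"z": 15,"aperture": 50},
    {"z": 15,"aperture": 50}
  ]
}}

```text
t: 4.58
tcp_pos: [543.9, -48.2, 13.3]
eef_rot: [0.0, 1.0, -0.0, -0.0]
contact_force: [-1.2, -1.7, -0.5]
grip_width: 54.0
gripper_force: 10.0
```

Call:
{"method": "tcp_steps", "body": {
  "segments": [
    {"x": -0.5,"y": 0.5,"z": 1.5,"aperture": 50},
    {"x": -0.5,"y": 0.5,"z": 1.5,"aperture": 50},
    {"x": -0.5,"y": 0.5,"z": 1.5,"aperture": 70},
    {"x": -0.5,"y": 0.5,"z": 1.5,"aperture": 88},
    {"x": -0.5,"y": 0.5,"z": 1.5,"aperture": 88},
    {"x": -0.5,"y": 0.5,"z": 1.5,"aperture": 88},
    {"x": -0.5,"y": 0.5,"z": 1.5,"aperture": 88}
  ]
}}

```text
t: 5.17
tcp_pos: [543.7, -48.6, 12.2]
eef_rot: [-0.0, 1.0, -0.0, 0.0]
contact_force: [0.0, -1.0, -0.5]
grip_width: 85.4
gripper_force: 0.0
```

Call:
{"method": "tcp_steps", "body": {
  "segments": [
    {"z": -30,"aperture": 88},
    {"z": -60,"aperture": 88},
    {"z": -100,"aperture": 88},
    {"x": 41,"y": 219,"z": -100,"aperture": 88},
    {"x": 41,"y": 219,"z": -100,"aperture": 88},
    {"x": 41,"y": 219,"z": -100,"aperture": 88},
    {"x": 41,"y": 219,"z": -100,"aperture": 88},
    {"x": 41,"y": 219,"z": -100,"aperture": 88},
    {"x": 41,"y": 219,"z": -100,"aperture": 88},
    {"x": 41,"y": 219,"z": -100,"aperture": 88},
    {"x": 41,"y": 219,"z": -100,"aperture": 88},
    {"x": 41,"y": 219,"z": -100,"aperture": 88}
  ]
}}

```text
t: 6.17
tcp_pos: [584.6, -266.3, 112.1]
eef_rot: [-0.0, 1.0, 0.0, -0.0]
contact_force: [-0.2, 0.9, 0.2]
grip_width: 87.9
gripper_force: 0.0
```

Run:
```python
from h import *
for i in range(2): snap('side','s2')
b=cv2.imread('pics/s2.png')
a=cv2.resize(b[160:235,290:370],None,fx=5,fy=5,interpolation=cv2.INTER_CUBIC)
c=cv2.resize(b[95:170,330:410],None,fx=5,fy=5,interpolation=cv2.INTER_CUBIC)
cv2.imwrite('pics/c5.png',np.hstack([a,c]))
```

```text
(no output)
```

View pics/c5.png

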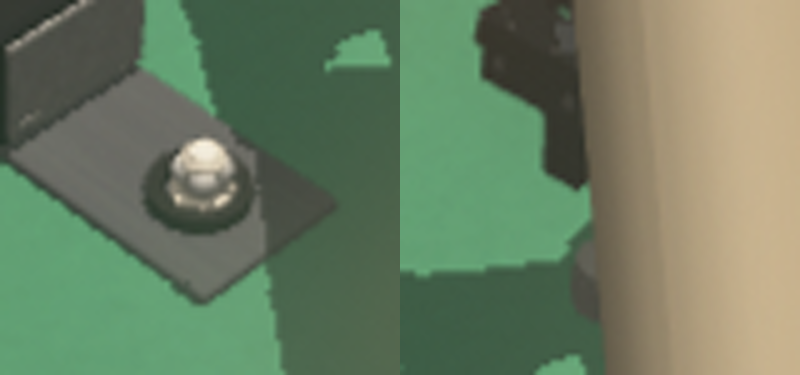

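The ring lies flat and centred at the stud's root, at left crop (203,190). The cap hasn't moved, so I grasp it next.

Call:
{"method": "tcp_steps", "body": {
  "segments": [
    {"x": 1,"y": 1,"z": 40,"aperture": 88},
    {"x": 1,"y": 1,"z": 70,"aperture": 88},
    {"x": 1,"y": 1,"z": 90,"aperture": 88},
    {"x": 1,"y": 1,"z": 107,"aperture": 88},
    {"x": 1,"y": 1,"z": 107,"aperture": 88},
    {"x": 1,"y": 1,"z": 107,"aperture": 40},
    {"x": 1,"y": 1,"z": 107,"aperture": 40},
    {"x": 1,"y": 1,"z": 107,"aperture": 40},
    {"x": 1,"y": 1,"z": 107,"aperture": 40},
    {"x": 1,"y": 1,"z": 107,"aperture": 40},
    {"x": 1,"y": 1,"z": 107,"aperture": 40},
    {"x": 1,"y": 1,"z": 107,"aperture": 40},
    {"x": 1,"y": 1,"z": 107,"aperture": 40},
    {"x": 1,"y": 1,"z": 107,"aperture": 40},
    {"x": 1,"y": 1,"z": 107,"aperture": 40},
    {"x": 1,"y": 1,"z": 107,"aperture": 40}
  ],
  "grip_force": 45
}}

```text
t: 7.6
tcp_pos: [585.8, -268.7, 5.5]
eef_rot: [0.0, 1.0, -0.0, 0.0]
contact_force: [-1.4, 0.2, 4.4]
grip_width: 42.9
gripper_force: 45.0
```

Call:
{"method": "tcp_steps", "body": {
  "segments": [
    {"z": -30,"aperture": 40},
    {"z": -75,"aperture": 40},
    {"x": -42.3,"y": -219.5,"z": -75,"aperture": 40},
    {"x": -42.3,"y": -219.5,"z": -75,"aperture": 40},
    {"x": -42.3,"y": -219.5,"z": -75,"aperture": 40},
    {"x": -42.3,"y": -219.5,"z": -75,"aperture": 40},
    {"x": -42.3,"y": -219.5,"z": -75,"aperture": 40},
    {"x": -42.3,"y": -219.5,"z": -75,"aperture": 40},
    {"x": -42.3,"y": -219.5,"z": -75,"aperture": 40},
    {"x": -42.3,"y": -219.5,"z": -75,"aperture": 40},
    {"x": -42.3,"y": -219.5,"z": -75,"aperture": 40}
  ]
}}

```text
t: 8.52
tcp_pos: [543.9, -50.4, 80.2]
eef_rot: [0.0, 1.0, -0.001, 0.0]
contact_force: [0.1, -0.2, 0.1]
grip_width: 42.8
gripper_force: 45.0
```

Run:
```python
from h import *
for i in range(2): snap('side','s3')
b=cv2.imread('pics/s3.png')[140:220,290:370]
cv2.imwrite('pics/c6.png',cv2.resize(cv2.convertScaleAbs(b,alpha=1.5,beta=20),None,fx=7,fy=7,interpolation=cv2.INTER_CUBIC))
```

```text
(no output)
```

View pics/c6.png

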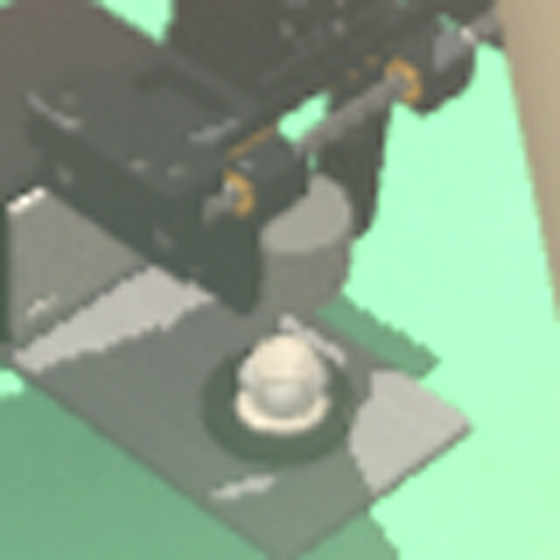

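The cap is held upright above the stud. In the crop its right edge is at x=352 and its lowest edge at y≈312. The stud spans x 236–330 with its top at y=333.

Run:
```python
from h import *
from scipy.optimize import least_squares
s=load('s3'); g=lambda x,y:np.array((290+(x+.5)/7-.5,140+(y+.5)/7-.5))
a=np.linspace(0,2*np.pi,72)
def sil(x,y,L): return np.array([pix(s,[x+r*np.cos(t),y+r*np.sin(t),z]) for r,z in L for t in a])
z=env.get_obs()['tcp_pos'][2]-5.5
ST=[(16.5,14),(12,17),(12,36),(7.5,41)]
def F(X):
    p=sil(*X,ST); return np.r_[p[:,0].min()-g(236,0)[0],p.min(0)[1]-g(0,333)[1],p[:,0].max()-g(330,0)[0]]
r=least_squares(F,[541,-50],diff_step=1e-3);print('stud',r.x,r.fun)
r=least_squares(lambda X:sil(*X,[(22,z),(22,z+30)]).max(0)-g(352,312),[541,-50],diff_step=1e-3);print('cap',r.x,r.fun,env.get_obs()['tcp_pos'])
b=sil(542,-50,[(28,8),(28,18)]); 
def H(X):
    p=sil(*X,[(28,8),(28,18)]);return np.r_[p.min(0)[0]-g(203,0)[0],p.max(0)-g(357,465)]
r=least_squares(H,[541,-50],diff_step=1e-3);print('ring',r.x,r.fun)
```

```text
stud [543.90321636 -50.79662309] [ 0.19788039  0.00519876 -0.19814958]
cap [548.18856654 -52.69273012] [3.54987151e-10 2.36809683e-10] [543.74052745 -50.56528472  80.0455893 ]
ring [545.89527647 -51.27893928] [-0.12133209  0.12095388 -0.00521885]
```

Call:
{"method": "tcp_steps", "body": {
  "segments": [
    {"x": -2.3,"y": -1.3,"z": 20,"aperture": 40},
    {"x": -2.3,"y": -1.3,"z": 30,"aperture": 40},
    {"x": -2.3,"y": -1.3,"z": 34,"aperture": 40},
    {"x": -2.3,"y": -1.3,"z": 38,"aperture": 40},
    {"x": -2.3,"y": -1.3,"z": 38,"aperture": 40}
  ]
}}

```text
t: 9.03
tcp_pos: [541.1, -48.1, 41.7]
eef_rot: [-0.0, 1.0, -0.0, -0.0]
contact_force: [0.1, -0.2, -0.6]
grip_width: 42.5
gripper_force: 45.0
```

Call:
{"method": "tcp_steps", "body": {
  "segments": [
    {"z": 2,"aperture": 40},
    {"z": 4,"aperture": 40},
    {"z": 6,"aperture": 40},
    {"z": 6,"aperture": 40},
    {"z": 6,"aperture": 40}
  ]
}}

```text
t: 9.45
tcp_pos: [541.7, -48.4, 37.0]
eef_rot: [0.001, 1.0, 0.0, 0.001]
contact_force: [-0.2, -4.1, 4.1]
grip_width: 42.9
gripper_force: 45.0
```

Call:
{"method": "tcp_steps", "body": {
  "segments": [
    {"y": 1,"z": -1,"aperture": 40},
    {"y": 1,"z": -1,"aperture": 40},
    {"y": 1,"z": -1,"aperture": 40}
  ]
}}

```text
t: 9.7
tcp_pos: [541.3, -48.9, 37.5]
eef_rot: [0.0, 1.0, -0.0, 0.0]
contact_force: [-1.1, -3.0, 3.8]
grip_width: 42.9
gripper_force: 45.0
```

Call:
{"method": "tcp_steps", "body": {
  "segments": [
    {"x": -0.3,"y": 0.8,"aperture": 40},
    {"x": -0.3,"y": 0.8,"aperture": 40},
    {"x": -0.3,"y": 0.8,"z": 2,"aperture": 40},
    {"x": -0.3,"y": 0.8,"z": 4,"aperture": 40},
    {"x": -0.3,"y": 0.8,"z": 4,"aperture": 40},
    {"x": -0.3,"y": 0.8,"z": 4,"aperture": 40}
  ],
  "grip_force": 55
}}

```text
t: 10.2
tcp_pos: [541.1, -49.5, 33.2]
eef_rot: [-0.0, 1.0, -0.0, 0.0]
contact_force: [1.5, -0.4, 0.9]
grip_width: 42.4
gripper_force: 55.0
```

Call:
{"method": "tcp_steps", "body": {
  "segments": [
    {"z": 1,"aperture": 40},
    {"z": 2,"aperture": 40},
    {"z": 2,"aperture": 40},
    {"z": 2,"aperture": 40}
  ]
}}

```text
t: 10.53
tcp_pos: [540.9, -49.5, 31.2]
eef_rot: [-0.0, 1.0, -0.0, 0.0]
contact_force: [1.9, -0.9, 1.9]
grip_width: 42.7
gripper_force: 55.0
```

Call:
{"method": "tcp_steps", "body": {
  "segments": [
    {"z": 1,"aperture": 40},
    {"z": 2,"aperture": 40},
    {"z": 2,"aperture": 40},
    {"z": 2,"aperture": 40}
  ]
}}

```text
t: 10.87
tcp_pos: [540.7, -49.5, 28.8]
eef_rot: [-0.0, 1.0, -0.0, -0.0]
contact_force: [1.5, 0.5, -1.9]
grip_width: 42.8
gripper_force: 55.0
```

Call:
{"method": "tcp_steps", "body": {
  "segments": [
    {"z": 1,"aperture": 40},
    {"z": 2,"aperture": 40},
    {"z": 3,"aperture": 40},
    {"z": 3,"aperture": 40}
  ]
}}

```text
t: 11.2
tcp_pos: [540.4, -49.5, 25.6]
eef_rot: [-0.0, 1.0, -0.0, -0.001]
contact_force: [2.5, -1.3, -5.3]
grip_width: 42.4
gripper_force: 55.0
```

Call:
{"method": "tcp_steps", "body": {
  "segments": [
    {"z": 1,"aperture": 40},
    {"z": 2,"aperture": 40},
    {"z": 3,"aperture": 40},
    {"z": 3,"aperture": 40}
  ]
}}

```text
t: 11.53
tcp_pos: [540.7, -49.6, 23.5]
eef_rot: [0.0, 1.0, -0.0, -0.0]
contact_force: [-1.4, 0.9, 3.5]
grip_width: 42.9
gripper_force: 55.0
```

The force went negative, so the click pulled the cap down, and it's now resting on the ring. Next I build up the push.

Call:
{"method": "tcp_steps", "body": {
  "segments": [
    {"z": 0.5,"aperture": 40},
    {"z": 1,"aperture": 40},
    {"z": 1,"aperture": 40},
    {"z": 1,"aperture": 40}
  ],
  "grip_force": 60
}}

```text
t: 11.87
tcp_pos: [540.8, -49.6, 23.4]
eef_rot: [0.0, 1.0, 0.0, -0.0]
contact_force: [-6.1, 0.6, 13.8]
grip_width: 42.4
gripper_force: 59.9
```

Call:
{"method": "tcp_steps", "body": {
  "segments": [
    {"z": 0.1,"aperture": 40},
    {"z": 0.1,"aperture": 40},
    {"z": 0.1,"aperture": 40},
    {"z": 0.1,"aperture": 40},
    {"z": 0.1,"aperture": 40},
    {"z": 0.1,"aperture": 40},
    {"z": 0.1,"aperture": 40},
    {"z": 0.1,"aperture": 40},
    {"z": 0.1,"aperture": 40},
    {"z": 0.1,"aperture": 40},
    {"z": 0.1,"aperture": 40},
    {"z": 0.1,"aperture": 40}
  ]
}}

```text
t: 12.87
tcp_pos: [540.8, -49.6, 23.4]
eef_rot: [0.0, 1.0, 0.0, 0.0]
contact_force: [-6.7, 1.4, 14.8]
grip_width: 42.3
gripper_force: 59.9
```

Run:
```python
from h import *
snap('side','s4'); b=cv2.imread('pics/s4.png')[140:220,290:370]
cv2.imwrite('pics/c7.png',cv2.resize(cv2.convertScaleAbs(b,alpha=1.5,beta=20),None,fx=7,fy=7,interpolation=cv2.INTER_CUBIC))
```

```text
(no output)
```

View pics/c7.png

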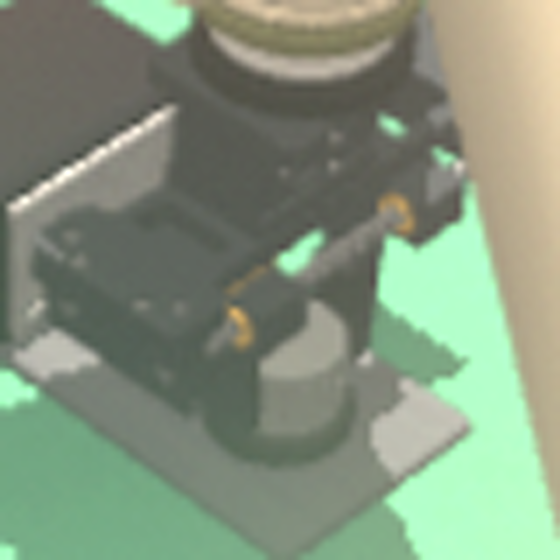

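The cap, with its lower edge at about (300,435), sits down on the ring, and the ring lies flat on the plate. The push is steady at about 14 N, so I'm handing in.

```bash
python3 -c "
from plant import env
print(env.get_obs()['contact_force']); print(env.close_job())"
```

```text
[-7.26075449  1.93945695 14.49467031]
the job is handed in; nothing more can be done
None
```

I handed the job in with the ring flat on the foot plate, the cap through the click and seated on the ring, and the gripper still on the cap pushing down at about 14 N, after about 13 s.

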